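# Stack the spacer and the cover on a flow-cell body in its sloping assembly nest

## Task

A flow cell is being put together in the sloping assembly nest, where its body already sits. Of the three white spacer frames on the mat take the sound one (one has lost a corner, one is broken through on a long side) and lay it on the body between the corner locators, then lay the cover plate on top, sight glass outwards, so that both sit square and flat. Leave the body seated, and leave the damaged spacers and everything else where they are.

Things in the scene. Friction and masses are not known exactly. Their poses are not given: they have to be found in the camera images.
- nest: assembly nest, fixed: dark base 126 x 100, on it a 106 x 92 plate sloping 28 degrees down towards the robot, with four black L-shaped corner locators that form a pocket. They stand 30 off the plate, with lips above (to 35) that lean outwards as lead-in. Each covers 11 of the pocket's 63 mm sides and 14.5 of its 43 mm sides. Origin under the base's centre, x away from the robot
- nest_seat (a point): centre of the pocket's floor, 50 over the worktop. Its x points up the slope, y along the level, z square out of the plate (up and towards the robot). Pocket 63 (x) x 43 (y): 1.5 play on each side of a part. Its 63 mm sides (+y, -y) are open over their middle 41 mm, for fingers. Stack from the floor: body 16, spacer 8, cover 8; the spacer's centre comes to z = 20, the cover's to z = 28
- cell_body_center (a point): centre (8 above its underside) of the body of the flow cell, an aluminium block 60 x 40 x 16 with a shallow rectangular channel in its top, 38 x 19; loose but already seated in the pocket, against the lower locators. Axes as those of nest_seat
- spacer_center (a point): the sound spacer: a closed frame of white plastic, opening 38 x 19, 35 g. Outline 60 (x) x 40 (y), 8 thick, flat on the mat; the point is its centre, 4 above the underside; x along the length, z up. Turned half round about z it fits as well. Grip it across the 40 mm width at mid-length
- chipped_spacer_center (a point): damaged spacer: such a frame with one corner (+x, +y) broken off. Outline 60 (x) x 40 (y), 8 thick, flat on the mat; the point is its centre, 4 above the underside; x along the length, z up. Not to be used
- broken_spacer_center (a point): damaged spacer: such a frame with one long side (-y) broken through, a gap of about 16 in its middle. Outline 60 (x) x 40 (y), 8 thick, flat on the mat; the point is its centre, 4 above the underside; x along the length, z up. Not to be used
- cover_center (a point): the cover: aluminium plate, round sight glass (25 diameter, 2 proud) in the middle of its top, four screw holes, 50 g. Outline 60 (x) x 40 (y), 8 thick, flat on the mat; the point is its centre, 4 above the underside; x along the length, z up. Turned half round about z it fits as well. Grip it across the 40 mm width at mid-length
- bench_mat: black rubber mat 250 x 250, 2 thick, fixed on the worktop; origin under its centre. The three spacers and the cover lie on it in two rows of two, about 124 apart, turned by up to half a radian, any part in any place
- hex_key_set: folding hex-key holder, 85 x 33 x 28, lying on the worktop; bystander; origin at the centre of its underside; loose
- weigh_tin: low round tin with lid, 51 diameter x 26 high; bystander; origin at the centre of its underside; loose
- tweezers: steel tweezers, 132 x 11 x 10, lying on the mat between the two rows; bystander; origin at the centre of its underside; loose
- screw_jar: screw-top jar, 43 diameter x 51 high; bystander; origin at the centre of its underside; loose

How it is judged:
On the way, in this order (a step that is already met when the one before it is completed fails the run):
1. the sound spacer lies square and flat on the body in the pocket, let go (x of spacer_center in the frame of nest_seat between -0.003 and 0.003 m and y of spacer_center in the frame of nest_seat between -0.003 and 0.003 m and z of spacer_center in the frame of nest_seat between 0.018 and 0.022 m and angle between the z axis of spacer_center and the z axis of nest_seat, either way round below 0.05 rad and angle between the x axis of spacer_center and the x axis of nest_seat, either way round below 0.09 rad and contact force between spacer and the fingers below 0.1 N), for 0.2 s.
2. the cover lies square and flat on the spacer, let go (x of cover_center in the frame of nest_seat between -0.003 and 0.003 m and y of cover_center in the frame of nest_seat between -0.003 and 0.003 m and z of cover_center in the frame of nest_seat between 0.026 and 0.03 m and angle between the z axis of cover_center and the z axis of nest_seat, either way round below 0.05 rad and angle between the x axis of cover_center and the x axis of nest_seat, either way round below 0.09 rad and contact force between cover and the fingers below 0.1 N), for 0.2 s.
At the end, for the whole second after the job is handed in: Body, sound spacer and cover (glass outwards) lie in this order in the pocket, each within 3 mm of its centre along and across the slope, centres 8, 20 and 28 mm over the plate to 2 mm, flat to 0.05 rad, in line with the pocket to 0.09 rad, let go and at rest (all of step 1 and all of step 2 and x of cell_body_center in the frame of nest_seat between -0.003 and 0.003 m and y of cell_body_center in the frame of nest_seat between -0.003 and 0.003 m and z of cell_body_center in the frame of nest_seat between 0.006 and 0.01 m and angle between the z axis of cell_body_center and the z axis of nest_seat, either way round below 0.05 rad and angle between the x axis of cell_body_center and the x axis of nest_seat, either way round below 0.09 rad and linear speed of each of cell_body, spacer, cover below 0.02 m/s and angle between cover_center's own z axis and vertical below 1.2 rad); the robot touches nothing.
It fails at once if a damaged spacer is moved by more than 30 mm (distance of any of chipped_spacer_center, broken_spacer_center from where it was at the start of the episode above 0.03 m).
It fails at once if a bystander is moved by more than 30 mm (distance of any of hex_key_set, weigh_tin, tweezers, screw_jar from where it was at the start of the episode above 0.03 m).
It also fails if it takes over 48 s, if anything falls off the work surface, if the arm or the gripper's body presses on something with over 40 N, if the wrist force passes 120 N, or if a joint passes its speed limit or range.

## Robot

A 6-joint arm with a two-finger parallel gripper is mounted at the origin on a cart in front of the work surface, level with it; the furniture and walls round the work are solid. World frame = base frame: x ahead of the robot, y to its left, z up, the work surface at z = 0. Lengths are in m, angles in rad, forces in N, time in s.
With the tool pointing down it reaches from about 0.325 to 0.9 m from the base axis. Payload 6.1 kg.
Tool frame: the origin (TCP) lies midway between the tips of the shut fingers; the grasp point (between the pads) lies 19 mm behind it; z points along the fingers, y is the line along which they close (so a half turn about z gives the same grasp; the last joint's range is limited). The gripper opens to 85 mm and grips with 20 to 120 N. Pads are 22 mm wide; open, the fingers measure 114 mm over their backs; the gripper's body (76 mm by 85 mm) begins 54 mm behind the grasp point. The pads swing forward as they close: fully open they stand 13 mm farther back than shut.
Start: joints at [1.214, 0.22, 1.526, -0, 1.395, -0.126], TCP at [0.143, 0.608, 0.231] pointing down, gripper open.
Joint ranges: [-2.98, 2.98], [-0.91, 2.08], [0.09, 2.57], [-1.24, 4.39], [0.2, 2.65], [-2.68, 2.68]. Speed limits (rad/s): [2.57, 2.57, 3.01, 3.14, 3.14, 3.14].

## Interface

Orientations are given as [roll, pitch, yaw] about the fixed x, y, z axes, in that order (R = Rz(yaw) Ry(pitch) Rx(roll)).
In Python, from plant import movep, move_l, set_joints, gripper_to, hold, inverse_kinematics, observe, get_image, get_calibration, Unreachable, job_done gives the robot as it stands. Calls block until the motion is done:
- movep(position, orientation): joint-space move of the TCP to a pose.
- move_l(position, feed=0.15, rotation=None, max_force=None): straight line of the TCP; rotation=None keeps the orientation; feed is the mean speed in m/s. With max_force (N) it stops when the force on the tool has changed by that much, and returns True; else False.
- set_joints(angles): joint-space move.
- gripper_to(opening, f_grip=None): finger opening in m; f_grip is the grip in N (None keeps the last); returns when the fingers have stopped.
- hold(seconds).
- inverse_kinematics(position, orientation): joint angles nearest the present ones, or None.
- observe(): the state.
- get_image(name): name is "scene" or "top"; returns (picture, depth): 480x640x3 uint8, red, green, blue; 480x640 float32, m along the optical axis (not along the pixel's ray), 0 where there is no reading.
- get_calibration(name): a dict with "intrinsics" (3x3 intrinsics, pixels), "world_from_camera" (4x4, takes a point from camera to world coordinates). Camera axes: x right, y down, z forward; pixel columns grow to the right and rows downward; lengths in m; the calibration is good to about 2 mm. A picture is of the moment at which its call begins. get_calibration takes no time and is no camera call.
A pose or a line that the arm cannot do raises Unreachable and nothing moves.
- job_done(): hands the job in; it is judged then, once.
The state is a dict: "time_s": time; "q": joint angles; "joint_velocities": joint speeds; "joint_torque": joint torques, N m; "eef_pos": TCP position; "tcp_rot": TCP orientation; "ft_force": force on the tool from outside, world axes, zero at the start; "torque": the same for the moment, N m; "opening": finger opening in m; "grasp_force": force on a finger pad.
Only numpy, scipy, OpenCV 4.12 (cv2) and the standard library are available. Lean on these libraries where they do the work, as an engineer would, in place of code of your own. Each camera call takes 0.05 s, during which the arm holds its last target. There are 200 camera calls.

## Working session

There is one attempt and no reset: what is moved stays moved. The work goes in short steps, each a Python script; the robot and the scene stay as the last script left them, time stands still between calls to the robot, and variables do not carry over. Pictures are saved under pics/ and viewed, at most 10 in all, crops included, and the job is handed in when it is done.

```bash
mkdir -p pics; ls
python3 - <<'E'
from plant import *
import cv2,numpy as np
for n in("top","scene"):
    im,d=get_image(n); cv2.imwrite(f"pics/{n}0.png",im[:,:,::-1]); np.save(f"{n}0.npy",d); c=get_calibration(n); print(n,c["intrinsics"],c["world_from_camera"])
print(observe()["time_s"],observe()["tcp_rot"])
E
```

```text
pics
top [[471.51710521   0.         317.79581273]
 [  0.         471.51710521 241.31073626]
 [  0.           0.           1.        ]] [[ 0.01263723 -0.99919022  0.03819946  0.53725034]
 [-0.99991631 -0.01252209  0.00325205 -0.10815142]
 [-0.00277107 -0.03823736 -0.99926484  1.00392101]
 [ 0.          0.          0.          1.        ]]
scene [[599.62963847   0.         315.10757221]
 [  0.         599.62963847 241.40451386]
 [  0.           0.           1.        ]] [[ 0.88584742 -0.34150925  0.31407924  0.26238711]
 [-0.46390513 -0.6638122   0.58663907 -0.70682563]
 [ 0.00814696 -0.66537568 -0.74646422  0.82415069]
 [ 0.          0.          0.          1.        ]]
0.1 [-3.13983839e+00 -2.23586643e-04  2.91083251e+00]
```

View pics/top0.png

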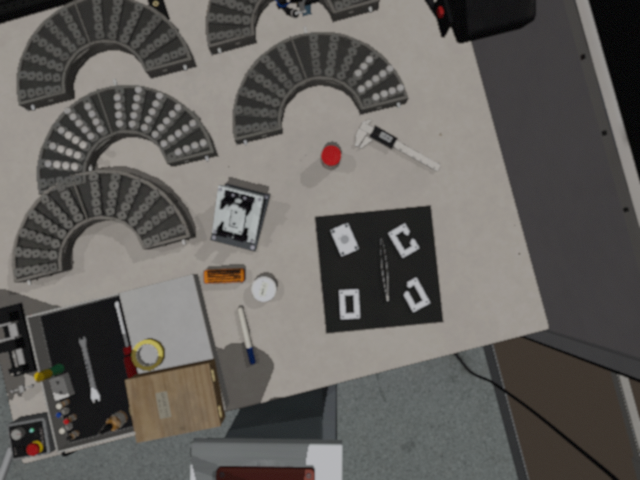

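View pics/scene0.png

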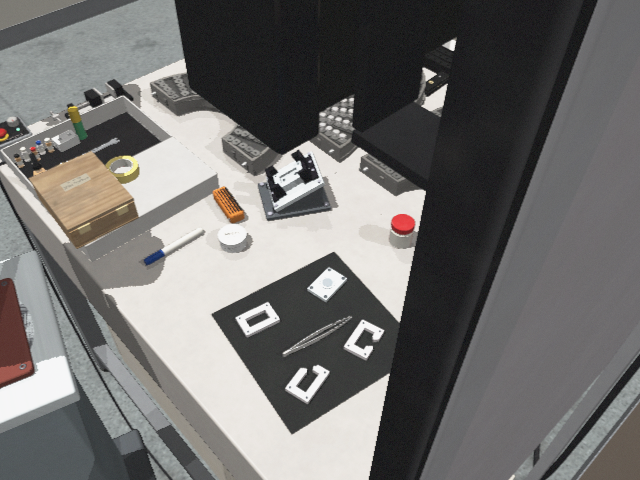

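The sound spacer is at top-view pixel (348,304) and the cover at (344,239). The damaged spacers are at (403,240) and (416,295), and the nest is at about (240,215). I'll zoom in on the nest and the mat parts.

```bash
cat > v.py <<'E'
from plant import *
import cv2,numpy as np
def pix2plane(n,uv,z):
    c=get_calibration(n);K=np.array(c["intrinsics"]);T=np.array(c["world_from_camera"])
    r=(T[:3,:3]@np.linalg.inv(K)@np.c_[uv,np.ones(len(uv))].T).T
    return T[:3,3]+r*((z-T[2,3])/r[:,2])[:,None]
def proj(n,P):
    c=get_calibration(n);K=np.array(c["intrinsics"]);T=np.array(c["world_from_camera"])
    p=(np.asarray(P)-T[:3,3])@T[:3,:3]@K.T
    return p[:,:2]/p[:,2:]
def parts(n,im,z=.010):
    # grid-resampled orthophoto of the plane z, 0.5 mm
    xs=np.arange(.22,.60,.0005);ys=np.arange(-.42,-.05,.0005)
    X,Y=np.meshgrid(xs,ys,indexing="ij")
    uv=proj(n,np.c_[X.ravel(),Y.ravel(),np.full(X.size,z)]).astype(np.float32).reshape(*X.shape,2)
    o=cv2.remap(im,uv[...,0],uv[...,1],cv2.INTER_CUBIC)
    m=(cv2.cvtColor(o,cv2.COLOR_RGB2GRAY)>115).astype(np.uint8)
    res=[]
    for c in cv2.findContours(m,cv2.RETR_EXTERNAL,cv2.CHAIN_APPROX_NONE)[0]:
        (cy,cx),(a,b),t=cv2.minAreaRect(c)
        L,W=max(a,b)*.5,min(a,b)*.5
        if 50<L<70 and 30<W<50:
            e=cv2.boxPoints(((cy,cx),(a,b),t)); e=e[:,::-1]
            d=max((e[1]-e[0],e[2]-e[1]),key=np.linalg.norm)
            ang=(np.arctan2(d[1],d[0])+np.pi/2)%np.pi-np.pi/2
            res.append((.22+cx*.0005,-.42+cy*.0005,ang,L,W,cv2.contourArea(c)*.25))
    return np.array(res)
E
python3 - <<'E'
from v import *
np.set_printoptions(precision=4,suppress=True)
for n in("top","scene"):
    im=cv2.imread(f"pics/{n}0.png")[:,:,::-1]
    print(n);print(parts(n,im))
    u,v=(200,175) if n=="top" else (250,135)
    cv2.imwrite(f"pics/{n}n.png",cv2.resize(im[v:v+85,u:u+85,::-1],None,fx=7,fy=7,interpolation=cv2.INTER_CUBIC))
    d=np.load(f"{n}0.npy");print(d[v+30:v+50:4,u+20:u+60:8])
a=cv2.imread("pics/topn.png");b=cv2.imread("pics/scenen.png")
cv2.imwrite("pics/nest.png",cv2.resize(np.hstack([a,b]),(800,400)))
E
```

```text
top
[[   0.5789   -0.1612    0.4214   57.9129   41.944  2013.375 ]
 [   0.5797   -0.285     0.5517   62.1055   42.5502 1397.5   ]
 [   0.4663   -0.309     0.5071   62.1623   42.7366 1665.625 ]
 [   0.4448   -0.1722    0.0588   62.3334   42.4854 2525.875 ]]
[[0.9171 0.9326 0.9328 0.9146 0.9424]
 [0.9154 0.9359 0.9348 0.9342 0.9471]
 [0.9605 0.9398 0.9432 0.9352 0.9519]
 [0.9657 0.9462 0.9487 0.9396 0.9548]
 [0.9699 0.95   0.9502 0.9516 0.9588]]
scene
[[   0.5777   -0.1617    0.4229   64.5412   43.3163 2336.375 ]
 [   0.5773   -0.2859    0.535    65.5893   42.9031 1684.75  ]
 [   0.4642   -0.3094    0.5071   64.2991   43.028  1820.875 ]
 [   0.4433   -0.1732    0.0599   63.1265   46.0472 2765.875 ]]
[[1.2455 1.2515 1.2473 1.1413 1.1009]
 [1.1405 1.2349 1.1452 1.1368 1.0945]
 [1.1415 1.1472 1.1379 1.1406 1.0961]
 [1.1282 1.1387 1.1393 1.1242 1.1011]
 [1.1197 1.1322 1.1247 1.1141 1.1256]]
```

View pics/nest.png

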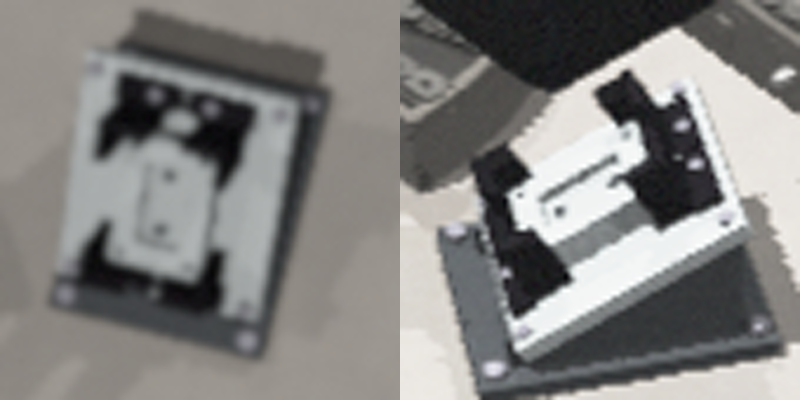

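The crops show the nest turned a little clockwise, with the body between the black locators. Next I'll fit the nest pose (x, y, yaw) to edge gradients in both views.

```bash
cat > fit.py <<'E'
from v import *
from scipy.optimize import minimize
from scipy.spatial.transform import Rotation as R
from scipy.ndimage import map_coordinates
def seatR(yaw): return (R.from_euler("z",yaw)*R.from_euler("y",-np.deg2rad(28))).as_matrix()
def edges(Lx,Ly,z,cx=0,cy=0,segs=None):
    a,b=Lx/2,Ly/2
    c=np.array([[a,b],[a,-b],[-a,-b],[-a,b]])+[cx,cy]
    out=[]
    for i in range(4):
        p,q=c[i],c[(i+1)%4]; t=np.linspace(.04,.96,60)[:,None]
        n=(p+q)/2-[cx,cy]; n/=np.linalg.norm(n)
        P=p+(q-p)*t; out.append((np.c_[P,np.full(60,z)],np.r_[n,0]))
    return out
def score(th,n,g,E,absol=False):
    S=np.array([th[0],th[1],th[3] if len(th)>3 else .05]);M=seatR(th[2]);s=0
    for P,nn in E:
        uo=proj(n,(P+.0015*nn)@M.T+S);ui=proj(n,(P-.0015*nn)@M.T+S)
        f=lambda u:map_coordinates(g,[u[:,1],u[:,0]],order=1)
        d=f(ui)-f(uo); s+=np.abs(d).mean() if absol else d.mean()
    return s
def fit(n,im,E,x0,absol=False):
    g=cv2.GaussianBlur(cv2.cvtColor(im,cv2.COLOR_RGB2GRAY).astype(float),(0,0),.8)
    best=None
    for dx in np.arange(-.012,.013,.004):
        for dy in np.arange(-.012,.013,.004):
            for dw in(-.08,0,.08):
                s=score([x0[0]+dx,x0[1]+dy,x0[2]+dw],n,g,E,absol)
                if best is None or s>best[0]: best=(s,[x0[0]+dx,x0[1]+dy,x0[2]+dw])
    r=minimize(lambda t:-score(t,n,g,E,absol),best[1],method="Nelder-Mead",options=dict(initial_simplex=np.array([best[1]]+[np.array(best[1])+e for e in np.diag([.003,.003,.04])])))
    return r.x,-r.fun
E
python3 - <<'E'
from fit import *
np.set_printoptions(precision=4,suppress=True)
p0=pix2plane("top",np.array([[237.8,215.4]]),.05)[0];print(p0)
pl=edges(.106,.092,0); bd=edges(.06,.04,.016,-.0015)
bd=[bd[i] for i in range(4)]
for n in("top","scene"):
    im=cv2.imread(f"pics/{n}0.png")[:,:,::-1]
    E=pl if n=="top" else pl
    x,s=fit(n,im,E,[p0[0],p0[1],-.2],n=="scene");print(n,x,s)
    big=cv2.resize(im[:,:,::-1],None,fx=6,fy=6,interpolation=cv2.INTER_CUBIC)
    for EE,c in((pl,(0,0,255)),(edges(.063,.043,.030),(0,200,0)),(bd,(255,0,0))):
        for P,_ in EE:
            u=(proj(n,P@seatR(x[2]).T+np.r_[x[:2],.05])+.5)*6
            cv2.polylines(big,[u.astype(int)],False,c,1)
    u,v=(200,175) if n=="top" else (250,135)
    cv2.imwrite(f"pics/fit_{n}.png",big[v*6:v*6+510,u*6:u*6+510])
a=np.hstack([cv2.imread(f"pics/fit_{n}.png") for n in("top","scene")])
cv2.imwrite("pics/fit1.png",cv2.resize(a,(800,400),interpolation=cv2.INTER_AREA))
E
```

```text
[0.6243 0.058  0.05  ]
top [ 0.6271  0.0598 -0.245 ] 101.45017825740003Traceback (most recent call last):
  File "<stdin>", line 9, in <module>
  File "fit.py", line 28, in fit
    s=score([x0[0]+dx,x0[1]+dy,x0[2]+dw],n,g,E,absol)
  File "fit.py", line 18, in score
    uo=proj(n,(P+.0015*nn)@M.T+S);ui=proj(n,(P-.0015*nn)@M.T+S)
                                     ~~~~^^^^^^^^^^^^^^^^^^^^^^
  File "v.py", line 8, in proj
    c=get_calibration(n);K=np.array(c["intrinsics"]);T=np.array(c["world_from_camera"])
ValueError: time passes only in moves, steps and waits
```

```bash
sed -i 's/^def pix2plane/_C={n:get_calibration(n) for n in("top","scene")}\ndef pix2plane/; s/c=get_calibration(n);K/c=_C[n];K/' v.py
cat > ov.py <<'E'
from fit import *
np.set_printoptions(precision=4,suppress=True)
p0=[.6271,.0598]
pl=edges(.106,.092,0); bd=edges(.06,.04,.016,-.0015)
for n in("top","scene"):
    im=cv2.imread(f"pics/{n}0.png")[:,:,::-1]
    x,s=fit(n,im,pl,[p0[0],p0[1],-.22],n=="scene");print(n,x,s)
    big=cv2.resize(im[:,:,::-1],None,fx=6,fy=6,interpolation=cv2.INTER_CUBIC)
    for EE,c in((pl,(0,0,255)),(edges(.063,.043,.030),(0,200,0)),(bd,(255,0,0))):
        for P,_ in EE:
            u=(proj(n,P@seatR(x[2]).T+np.r_[x[:2],.05])+.5)*6
            cv2.polylines(big,[u.astype(int)],False,c,1)
    u,v=(200,175) if n=="top" else (250,135)
    cv2.imwrite(f"pics/fit_{n}.png",big[v*6:v*6+510,u*6:u*6+510])
a=np.hstack([cv2.imread(f"pics/fit_{n}.png") for n in("top","scene")])
cv2.imwrite("pics/fit1.png",cv2.resize(a,(800,400),interpolation=cv2.INTER_AREA))
E
python3 ov.py
```

```text
top [ 0.6271  0.0598 -0.2447] 101.45125373796614
scene [ 0.6187  0.0591 -0.2448] 150.68683774016162
```

View pics/fit1.png

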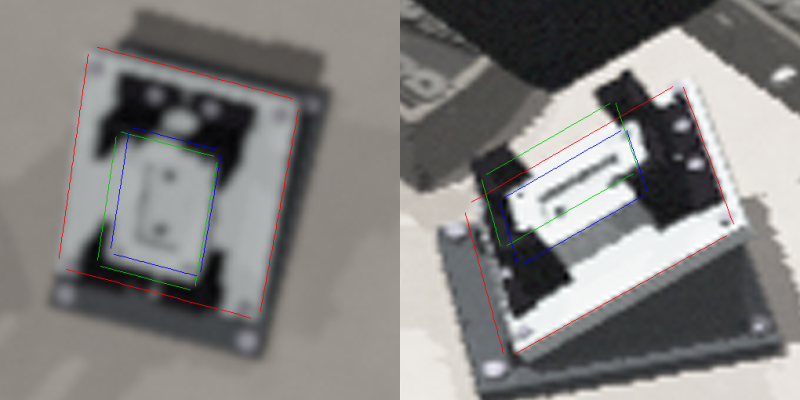

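The plate outline lands about right but the body rectangle doesn't, so edges are being confused. I'll check rectified orthophotos of the plate plane (z=0) and the body-top plane (z=16), taken from each camera.

```bash
cat > ortho.py <<'E'
from fit import *
def ortho(n,im,c,z,hx,hy,s=4):  # up = +x slope, left = +y ; s px/mm
    X,Y=np.meshgrid(np.arange(hx,-hx,-1/s),np.arange(hy,-hy,-1/s),indexing="ij")
    P=np.c_[X.ravel(),Y.ravel(),np.full(X.size,z*1e3)]/1e3@seatR(c[2]).T+np.r_[c[:2],.05]
    uv=proj(n,P).astype(np.float32).reshape(*X.shape,2)
    return cv2.remap(im,uv[...,0],uv[...,1],cv2.INTER_CUBIC)
def panel(n,im,c,z,L,W,hx=65,hy=50,s=3):
    o=ortho(n,im,c,z,hx,hy,s).copy()
    a=lambda x,y:(int((hy-y)*s),int((hx-x)*s))
    cv2.rectangle(o,a(L/2,W/2),a(-L/2,-W/2),(255,0,0),1)
    for t in range(-60,61,10):
        cv2.line(o,a(t,hy-.1),a(t,hy-(4 if t else 8)),(0,255,0),1); cv2.line(o,a(-hx+.4,t),a(-hx+(4 if t else 8),t),(0,255,0),1)
    return o
E
python3 - <<'E'
from ortho import *
c=[.625,.058,-.245]
sh={"top":(0,0),"scene":(-.0016,-.0009)}
rows=[]
for n in("top","scene"):
    im=cv2.imread(f"pics/{n}0.png"); cc=[c[0]+sh[n][0],c[1]+sh[n][1],c[2]]
    rows.append(np.vstack([panel(n,im,cc,0,106,92,62,52,2.5),panel(n,im,cc,.016,60,40,50,52,2.5)]))
    d=np.load(f"{n}0.npy");T=np.array(_C[n]["world_from_camera"]) if 0 else np.array(get_calibration(n)["world_from_camera"]);K=np.array(get_calibration(n)["intrinsics"])
    v,u=np.mgrid[:480,:640];P=np.stack([(u-K[0,2])/K[0,0]*d,(v-K[1,2])/K[1,1]*d,d],-1)@T[:3,:3].T+T[:3,3]
    q=((P-np.r_[cc[:2],.05])@seatR(c[2]))*1e3; q=q[(d>0)&(abs(q[...,0])<70)&(abs(q[...,1])<60)]
    mats=[]
    for lo,hi,nm in((13,19,"body"),(25,40,"loc")):
        s=q[(q[:,2]>lo)&(q[:,2]<hi)&(abs(q[:,0])<48)&(abs(q[:,1])<40)]
        print(n,nm,len(s),np.percentile(s,[2,10,50,90,98],axis=0).round(1).tolist())
    s=q[(abs(q[:,1])>32)&(abs(q[:,1])<44)&(abs(q[:,0])<40)];print("plate z",np.median(s[:,2]),np.polyfit(s[:,0],s[:,2],1) if len(s) else 0)
cv2.imwrite("pics/ortho1.png",np.hstack(rows))
print(np.hstack(rows).shape)
E
```

```text
top body 411 [[-33.2, -24.5, 13.2], [-30.1, -14.6, 13.8], [-5.4, 3.0, 15.3], [24.9, 21.2, 17.4], [37.2, 24.9, 18.3]]
top loc 293 [[-39.1, -25.0, 25.2], [-36.4, -23.3, 27.2], [-21.7, 10.3, 32.0], [36.5, 28.8, 34.8], [37.5, 31.6, 36.2]]
plate z -2.2091249332764105 [ -0.55568056 -19.55047819]
scene body 372 [[-34.5, -25.0, 13.3], [-28.4, -22.4, 13.8], [-2.8, 8.0, 15.4], [27.5, 23.6, 17.7], [38.1, 27.7, 18.8]]
scene loc 306 [[-37.9, -25.8, 25.3], [-35.2, -24.3, 26.5], [-21.2, -2.7, 31.4], [37.1, 29.1, 34.6], [38.4, 32.1, 35.9]]
plate z -24.906232138504805 [ -0.25528224 -24.62742595]
(560, 520, 3)
```

View pics/ortho1.png

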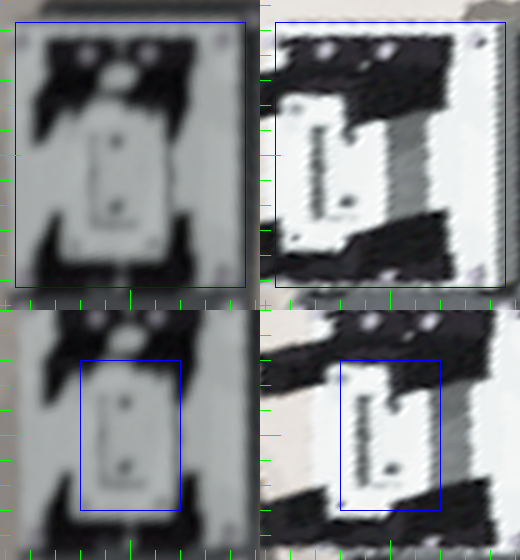

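The yaw of -0.245 lines up well. The pocket looks shifted from the plate centre by a few mm (about +3 in y and -1 in x). I'll settle it with a small rendered model of locators, body and plate, compared with depth and the black mask in both views.

```bash
cat > rend.py <<'E'
from fit import *
from scipy.optimize import differential_evolution
def box(x0,x1,y0,y1,z0,z1,s=.8):
    g=lambda a,b:np.linspace(a,b,max(2,int((b-a)/s)+1))
    o=[]
    for (a,b),(c,d),(k,l),p in(((x0,x1),(y0,y1),(z0,z1),(0,1,2)),((x0,x1),(z0,z1),(y0,y1),(0,2,1)),((y0,y1),(z0,z1),(x0,x1),(1,2,0))):
        A,B=np.meshgrid(g(a,b),g(c,d))
        for w in(k,l):
            P=np.zeros((A.size,3));P[:,p[0]]=A.ravel();P[:,p[1]]=B.ravel();P[:,p[2]]=w;o.append(P)
    return np.vstack(o)
def model(by,pcx,pcy,t):
    L=[]
    for sx in(1,-1):
        for sy in(1,-1):
            for b in((20.5+0,31.5+t,21.5,21.5+t),(31.5,31.5+t,7,21.5+t)):
                P=box(b[0],b[1],b[2],b[3],0,33); L.append(P*[sx,sy,1])
    return np.vstack(L),np.vstack([box(-31.5,28.5,-20+by,20+by,0,16),box(pcx-53,pcx+53,pcy-46,pcy+46,-6,0)])
T={n:np.array(_C[n]["world_from_camera"]) for n in _C} if 0 else None
from v import _C
T={n:np.array(_C[n]["world_from_camera"]) for n in _C}
win={"top":(200,175),"scene":(250,135)}
sh={"top":(0,0),"scene":(-.0016,-.0009)}
obs={}
for n in _C:
    im=cv2.imread(f"pics/{n}0.png",0);d=np.load(f"{n}0.npy");u,v=win[n]
    obs[n]=(im[v:v+85,u:u+85]<60,d[v:v+85,u:u+85])
def rend(n,Ps,S,M):
    u0,v0=win[n];Z=np.full(85*85,9.);I=np.zeros(85*85,int)
    for k,P in enumerate(Ps):
        W=P/1e3@M.T+S;uv=np.round(proj(n,W)).astype(int)-[u0,v0];z=(W-T[n][:3,3])@T[n][:3,2]
        ok=((uv>=0)&(uv<85)).all(1);i=uv[ok,1]*85+uv[ok,0];z=z[ok]
        Zk=np.full(85*85,9.);np.minimum.at(Zk,i,z)
        m=Zk<Z;Z[m]=Zk[m];I[m]=k+1
    return Z.reshape(85,85),I.reshape(85,85)
def loss(p,cams=("top","scene")):
    x,y,w,by,pcx,pcy,t,dz=p;c=0;Ps=model(by,pcx,pcy,t)
    for n in cams:
        Z,I=rend(n,Ps,np.r_[x/1e3+sh[n][0],y/1e3+sh[n][1],.05+dz/1e3],seatR(w))
        B,D=obs[n];m=I>0
        c+=(np.abs(Z-D).clip(0,.015)*1e3)[m].sum()/3000
        ok=m; c+=4*((I==1)!=B)[ok].sum()/3000
    return c
E
cat > run.py <<'E'
from rend import *
np.set_printoptions(precision=2,suppress=True)
bd=[(615,635),(48,72),(-.27,-.22),(-1.5,1.5),(-4,4),(-4,4),(3,8),(-3,3)]
for cams in(("top","scene"),("top",),("scene",)):
    r=differential_evolution(loss,bd,args=(cams,),popsize=5,maxiter=22,seed=1,polish=False,workers=-1,updating="deferred")
    print(cams,r.x,r.fun)
E
nproc; time timeout 550 python3 run.py
```

```text
4
('top', 'scene') [626.09  61.86  -0.24   0.69  -0.56   0.64   6.    -1.5 ] 5.835491766360904
('top',) [625.23  61.95  -0.24   0.77  -0.36   0.58   6.    -1.83] 2.8066285594117426
('scene',) [626.53  61.09  -0.25   1.19  -0.13   0.83   5.72  -1.59] 2.9371369437838415
real	0m25.195s
user	1m3.611s
sys	0m22.785s
```

The fit is consistent between cameras: seat at about (0.625, 0.061) m, yaw -0.244, wall 6 mm. Now I'll pick the sound spacer with a guarded descent.

```bash
cat > act.py <<'E'
from fit import *
import json
SEAT=np.array([.6252,.0612,.05]);YAW=-.244;M=seatR(YAW)
def place_rpy(flip=False):
    y=M[:,1]*(-1 if flip else 1);z=-M[:,2]
    return R.from_matrix(np.c_[np.cross(y,z),y,z]).as_euler("xyz")
def down_rpy(partyaw,flip=False):  # tool y across the part
    y=np.array([-np.sin(partyaw),np.cos(partyaw),0])*(-1 if flip else 1);z=np.array([0,0,-1.])
    return R.from_matrix(np.c_[np.cross(y,z),y,z]).as_euler("xyz")
def pick(x,y,yaw,flip,f=40):
    o=down_rpy(yaw,flip)
    gripper_to(.052,40); movep([x,y,.07],o); move_l([x,y,.018],.12)
    hit=move_l([x,y,-.006],.02,max_force=4); s=observe(); z=s["eef_pos"][2]; print("touch",hit,s["eef_pos"],s["ft_force"])
    move_l([x,y,z+.0028],.03); gripper_to(.03,f); s=observe()
    print("grip",s["opening"],s["grasp_force"],s["eef_pos"],s["time_s"])
    a=s["eef_pos"][2]-.006; json.dump(a,open("a.json","w"))
    move_l([x,y,.12],.2); s=observe();print("lift",s["opening"],s["grasp_force"],s["time_s"])
E
python3 - <<'E'
from act import *
np.set_printoptions(precision=3,suppress=True)
for fl in(0,1):
    print(fl,inverse_kinematics([.444,-.1727,.07],down_rpy(.0595,fl)),inverse_kinematics(SEAT+M[:,2]*.08,place_rpy(fl)),inverse_kinematics(SEAT+M[:,2]*.02,place_rpy(fl)),inverse_kinematics([.5783,-.1614,.1],down_rpy(.422,fl)))
E
```

```text
0 [-0.537  0.051  2.041 -0.     1.049 -2.167] [ 0.067 -0.033  2.101 -0.25   0.62  -1.089] [ 0.049  0.121  2.06  -0.283  0.506 -1.061] [-0.403  0.288  1.704 -0.     1.149 -2.396]
1 [-0.537  0.051  2.041 -0.     1.049  0.975] [ 0.067 -0.033  2.101 -0.25   0.62   2.052] [ 0.049  0.121  2.06  -0.283  0.506  2.08 ] [-0.403  0.288  1.704 -0.     1.149  0.745]
```

Run:
```python
from act import *
np.set_printoptions(precision=4,suppress=True)
gripper_to(.052,40)
movep([.444,-.1727,.22],down_rpy(.0595,1))
pick(.444,-.1727,.0595,1)
```

```text
touch True [ 0.4438 -0.1726 -0.0014] [-0.563  -0.5307  5.22  ]
grip 0.038637090742912245 40.49385666847229 [ 0.4442 -0.1728  0.0016] 6.3583
lift 0.03851773270923307 40.20890235900879 7.1
```

Run:
```python
from act import *
np.set_printoptions(precision=4,suppress=True)
a=json.load(open("a.json"));o=place_rpy(1)
C=SEAT+M[:,2]*.075
movep(C+M[:,2]*a,o); s=observe();print(s["eef_pos"],C+M[:,2]*a,s["opening"],s["time_s"])
hold(.2)
v=[]
for n,(u,w) in(("top",(180,160)),("scene",(240,90))):
    im,_=get_image(n);cv2.imwrite(f"pics/{n}1.png",im[:,:,::-1])
    big=cv2.resize(im[:,:,::-1],None,fx=4,fy=4,interpolation=cv2.INTER_CUBIC)
    dd={"top":(.0008,.0004),"scene":(-.0008,-.0005)}[n]
    for EE,c in((edges(.06,.04,.071),(0,0,255)),(edges(.06,.04,.079),(255,0,0)),(edges(.063,.043,.030),(0,200,0))):
        for P,_ in EE:
            uu=(proj(n,P@M.T+SEAT+np.r_[dd,0])+.5)*4; cv2.polylines(big,[uu.astype(int)],False,c,1)
    v.append(big[w*4:w*4+520,u*4:u*4+400])
cv2.imwrite("pics/pre1.png",np.hstack(v))
```

```text
[0.5924 0.0686 0.1112] [0.5931 0.0692 0.1123] 0.03848114590733964 8.1917
```

View pics/pre1.png

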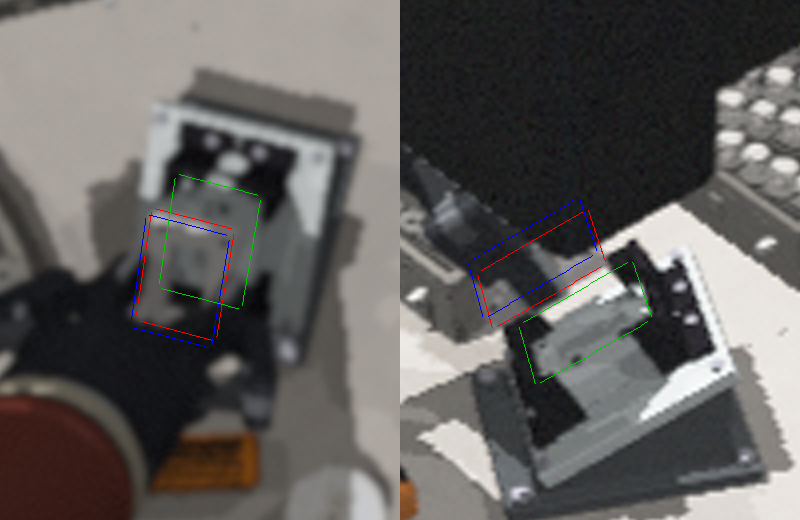

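Scene view: the part's lower right corner at about (605,263) matches the prediction. In the top view its far edge looks a bit low, so I'll zoom with the contrast raised before inserting.

Run:
```python
from act import *
s=observe();print(s["eef_pos"],s["time_s"])
v=[]
for n,(u,w) in(("top",(208,203)),("scene",(352,133))):
    im=cv2.imread(f"pics/{n}1.png")[w:w+50,u:u+50]
    big=cv2.resize(im,None,fx=8,fy=8,interpolation=cv2.INTER_CUBIC)
    big=np.clip((big.astype(float)/255)**.55*255,0,255).astype(np.uint8)
    dd={"top":(.0008,.0004),"scene":(-.0008,-.0005)}[n]
    for z,c in((.071,(0,0,255)),(.079,(255,0,0))):
        P=np.array([[sx*.03,sy*.02,z] for sx in(1,-1) for sy in(1,-1)])
        for q in ((proj(n,P@M.T+SEAT+np.r_[dd,0])+.5-[u,w])*8).astype(int): cv2.drawMarker(big,tuple(int(k) for k in q),c,0,10,1)
    v.append(big)
cv2.imwrite("pics/pre2.png",np.hstack(v))
```

```text
[0.59323415 0.06818877 0.11240076] 8.4917
```

View pics/pre2.png

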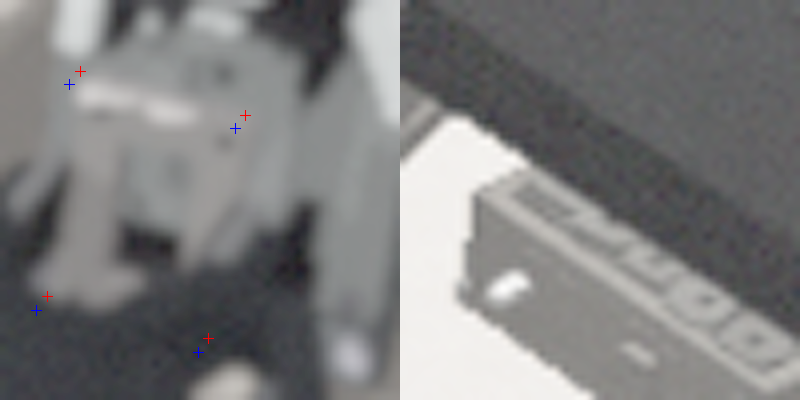

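The top crop agrees to about 1 px; my scene crop missed the part. The lips give lead-in, so I'll insert with a guarded descent, watching the stop height.

```bash
cat >> act.py <<'E'
def insert(zc,a,dx=0,dy=0,F=8,release=True):
    n=M[:,2]
    p=lambda z:SEAT+M[:,0]*dx+M[:,1]*dy+n*(z+a)
    loc=lambda:((observe()["eef_pos"]-SEAT)@M-[0,0,a])*1e3
    move_l(p(.042),.12)
    hit=move_l(p(zc),.025,max_force=F); s=observe()
    print("insert",hit,loc(),s["ft_force"]@M,s["opening"],s["time_s"])
    return loc()[2]
E
python3 - <<'E'
from act import *
np.set_printoptions(precision=4,suppress=True)
insert(.0212,json.load(open("a.json")))
E
```

```text
insert False [ 0.071   0.023  21.2329] [-0.5062 -1.0079 -1.3336] 0.0388098899144814 9.9
```

It slid in with no lateral force. I'll go down to contact, then release and look.

Run:
```python
from act import *
np.set_printoptions(precision=4,suppress=True)
a=json.load(open("a.json"));n=M[:,2]
p=lambda z:SEAT+n*(z+a)
h=move_l(p(.0185),.015,max_force=4);s=observe();z=((s["eef_pos"]-SEAT)@M)[2]-a;print(h,z,s["ft_force"]@M)
move_l(p(z+.001),.02)
gripper_to(.054); s=observe();print(s["opening"],s["grasp_force"],s["ft_force"]@M)
move_l(p(.075),.15); 
movep([.5,-.05,.2],down_rpy(.422,1)); hold(.1)
v=[]
c=[SEAT[0],SEAT[1],YAW]
from ortho import panel
for nm,(u,w) in(("top",(208,190)),("scene",(250,135))):
    im,d=get_image(nm);im=im[:,:,::-1];cv2.imwrite(f"pics/{nm}2.png",im);np.save(f"{nm}2.npy",d)
    dd={"top":(.0008,.0004),"scene":(-.0008,-.0005)}[nm]
    v.append(np.vstack([cv2.resize(im[w:w+75,u:u+75],(400,300),interpolation=cv2.INTER_CUBIC),cv2.resize(panel(nm,im,[c[0]+dd[0],c[1]+dd[1],c[2]],.024,60,40,37.5,50,4),(400,300))]))
cv2.imwrite("pics/after1.png",np.hstack(v)); print(observe()["time_s"])
```

```text
True 0.02036110185270456 [-0.5105 -0.2211  8.9268]
0.05384988041278019 0.0 [0.3437 0.504  0.3527]
12.45
```

View pics/after1.png

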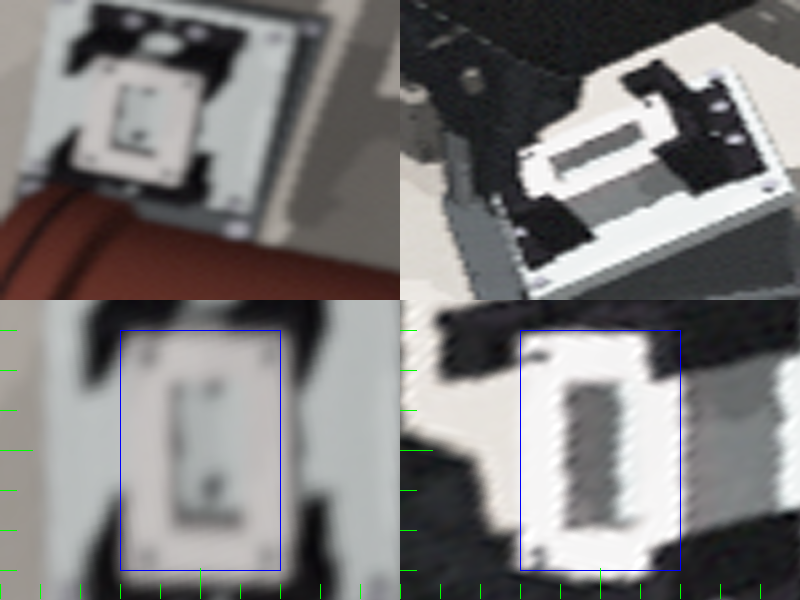

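The spacer lies square in the pocket against the lower locators, matching the predicted 60x40 outline to about 1–2 mm. Contact came at z = 20.4 mm. Next is the cover, done the same way.

Run:
```python
from act import *
np.set_printoptions(precision=4,suppress=True)
pick(.5783,-.1614,.422,1)
a=json.load(open("a.json"));n=M[:,2]
p=lambda z:SEAT+n*(z+a)
movep(p(.085),place_rpy(1)); hold(.1); s=observe();print(s["eef_pos"]-p(.085),s["opening"])
insert(.0295,a)
```

```text
touch True [ 0.5781 -0.1614 -0.0013] [-0.8244  0.6543  5.6948]
grip 0.038266718425353376 40.566317439079285 [ 0.5784 -0.1614  0.0015] 15.4583
lift 0.038770690592767804 40.346882343292236 16.2
[ 0.0003 -0.0008 -0.0002] 0.03879459111380033
insert True [-0.6836  0.0079 35.4515] [-0.8776  0.4664  0.1909] 0.038698990704573125 18.3583
```

It stopped at 35.5 mm, but the residual force is almost nothing. I'll check the settled state and continue.

Run:
```python
from act import *
np.set_printoptions(precision=4,suppress=True)
a=json.load(open("a.json"));n=M[:,2]
loc=lambda:((observe()["eef_pos"]-SEAT)@M-[0,0,a])*1e3
hold(.15);s=observe();print(loc(),s["ft_force"]@M,s["grasp_force"],s["opening"])
for z in(.0335,.0315,.0295):
    h=move_l(SEAT+n*(z+a),.02,max_force=8);s=observe();print(h,loc(),s["ft_force"]@M,s["torque"]@M,s["opening"],s["time_s"])
    if h: break
```

```text
[-0.676  -0.0186 35.5605] [-0.0523 -0.4013 -0.6585] 40.634944438934326 0.03842474632350816
True [-1.6137 -0.1328 33.2885] [-1.3358 -0.5289  2.1506] [ 0.0169  0.4165 -0.0326] 0.0388066008762182 18.7167
```

The arm was pushed to x = -1.6, so the cover is riding on the upper lip: it sits about 2 mm too far up-slope in the grip. I'll back off, shift by -2 mm and retry.

Run:
```python
from act import *
np.set_printoptions(precision=4,suppress=True)
a=json.load(open("a.json"));n=M[:,2]
loc=lambda:((observe()["eef_pos"]-SEAT)@M-[0,0,a])*1e3
def p(z,dx):return SEAT+M[:,0]*dx+n*(z+a)
move_l(p(.042,-.0005),.05); hold(.1);print(loc())
for dx in(-.002,):
    move_l(p(.042,dx),.05);hold(.1);print("at",loc())
    for z in(.036,.0335,.0315,.0295):
        h=move_l(p(z,dx),.02,max_force=8);s=observe();print(h,loc(),s["ft_force"]@M,s["torque"]@M,s["opening"],s["time_s"])
        if h: break
```

```text
[-0.3732  0.0041 42.1043]
at [-2.1954 -0.0339 41.8773]
False [-2.2103 -0.0653 35.7856] [-0.0245  0.1508 -0.65  ] [-0.0111  0.2894  0.0013] 0.038586706463948774 19.95
False [-2.1102 -0.0439 33.3914] [ 0.5619  0.6545 -0.4899] [-0.0246  0.2844 -0.0131] 0.03879230259686921 20.225
False [-2.0951 -0.017  31.3683] [ 0.045   0.2797 -0.6395] [-0.0119  0.215  -0.013 ] 0.03846361634997359 20.475
False [-2.0073 -0.0063 29.4047] [-1.067  -1.4244 -1.2542] [-0.0272  0.3409  0.038 ] 0.03869404374072966 20.725
```

It went in freely. Now contact, release, retreat and a look.

Run:
```python
from act import *
from ortho import panel
np.set_printoptions(precision=4,suppress=True)
a=json.load(open("a.json"));n=M[:,2]
p=lambda z:SEAT-M[:,0]*.002+n*(z+a)
h=move_l(p(.0265),.015,max_force=4);s=observe();z=((s["eef_pos"]-SEAT)@M)[2]-a;print(h,z,s["ft_force"]@M)
move_l(p(z+.001),.02)
gripper_to(.054); s=observe();print(s["opening"],s["grasp_force"],s["ft_force"]@M)
move_l(p(.085),.15); movep([.48,-.12,.22],down_rpy(.2,1)); hold(.3)
v=[]
for nm,(u,w) in(("top",(208,190)),("scene",(250,135))):
    im,d=get_image(nm);im=im[:,:,::-1];cv2.imwrite(f"pics/{nm}3.png",im)
    dd={"top":(.0008,.0004),"scene":(-.0008,-.0005)}[nm]
    v.append(np.vstack([cv2.resize(im[w:w+75,u:u+75],(400,300),interpolation=cv2.INTER_CUBIC),cv2.resize(panel(nm,im,[SEAT[0]+dd[0],SEAT[1]+dd[1],YAW],.032,60,40,37.5,50,4),(400,300))]))
    C=get_calibration(nm);K=np.array(C["intrinsics"]);T=np.array(C["world_from_camera"])
    vv,uu=np.mgrid[:480,:640];P=np.stack([(uu-K[0,2])/K[0,0]*d,(vv-K[1,2])/K[1,1]*d,d],-1)@T[:3,:3].T+T[:3,3]
    q=(P-SEAT)@M*1e3;q=q[(d>0)&(abs(q[...,0])<26)&(abs(q[...,1])<16)&(np.hypot(q[...,0],q[...,1])>14)&(q[...,2]>20)&(q[...,2]<45)]
    print(nm,len(q),np.median(q[:,2]),np.linalg.lstsq(np.c_[q[:,:2],np.ones(len(q))],q[:,2],rcond=None)[0])
cv2.imwrite("pics/after2.png",np.hstack(v)); print(observe()["time_s"])
```

```text
True 0.02829113561826537 [-0.4185 -1.3586  7.8181]
0.0538111263630056 0.0 [0.4745 0.1373 0.2605]
top 237 31.02651286196537 [ 0.0034 -0.002  31.032 ]
scene 94 32.14653891894741 [-0.023   0.0413 32.35  ]
23.4417
```

View pics/after2.png

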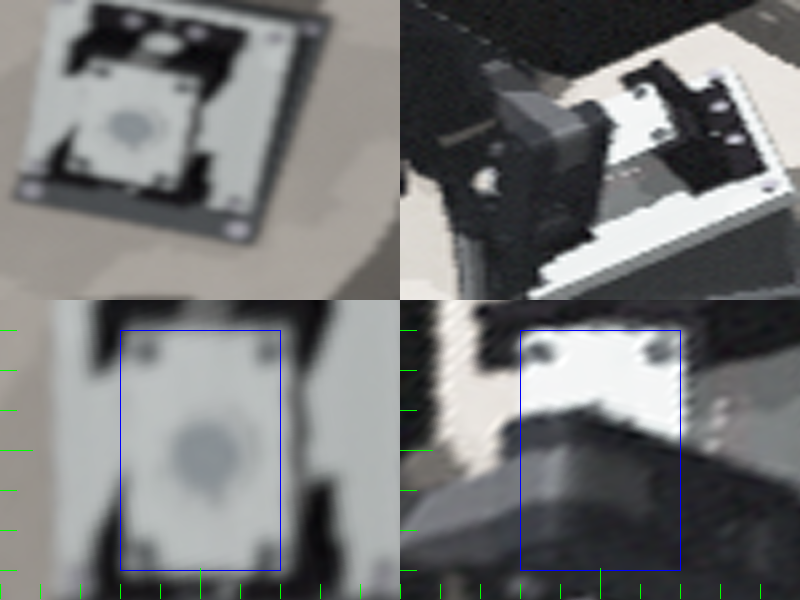

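The cover lies square and flat with its glass outwards. Its outline matches to about 1 mm, its top is at 31–32 mm with almost no tilt in the top view, and the arm is clear.

```bash
python3 -c "
from plant import *
print(job_done())"
```

```text
the job is handed in; nothing more can be done
None
```

I laid the sound spacer and then the cover (glass outwards) on the body in the nest. The last pictures show the cover square and flat, and I handed the job in at about 23 s; no verdict came back.

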